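Go/no-go check of a printed spool nut on a thread gauge

TASK

Check the freshly printed orange spool nut: put it on the upright metal thread gauge and screw it on clockwise until it stops by itself, never forcing it. Then unscrew it, and set it down gently and upright in the green tray if it turned fully home (its underside flat on the gauge's flange), or in the red tray if it stuck short of the flange. Leave the other things on the table alone.

Things in the scene. Friction and masses are not known exactly. Their poses are not given: they have to be found in the camera images.
- nut_mid (a point): Loose orange printed nut: hexagonal ring, 54 mm across flats, 30 mm tall, bore 44 mm, about 60 g, starts upright on the build plate. Point: its centre, 15 mm above its underside; z is its axis, up. Flats face 30, 90, 150 degrees (and opposite) from its x axis. Good and bad nuts look alike: a bad one has lumps low in its bore, hidden under the lugs, which stop it short; only screwing it on tells.
- nut_lug (a point): Inner end of one of the nut's three inward thread lugs (3.4 mm thick, centred 24 mm above the nut's underside, at 0, 120 and 240 degrees from the nut's x axis, reaching in to 10.2 mm from its axis). This one is on the nut's x axis. At the stop a tool that follows the thread is first pushed up (3 to 5 N); some 0.4 rad on, the thread tightens: stop by 0.1 N m, 0.2 N m is forcing.
- gauge_flange (a point): Fixed upright thread gauge: square dark base 84 mm wide, 12 mm high, then a flange of 36 mm radius with a neck 13 mm high, 40 mm wide. Point: centre of the flange's top, 20 mm above the table; z up along the thread. Home: the nut's underside on the flange; its x axis then lies along this x axis (or 120, 240 degrees from it) to 20 degrees. A bad nut stops about 7 mm (5 to 9) above the flange.
- gauge_tip (a point): Pointed tip of the gauge's core, 51 mm above the flange. The three-start right-hand thread, 29 mm over its ridges, ends 41 mm above the flange. Lead 24 mm a turn (3.8 mm per rad): clockwise from above lowers the nut. Play of nut on thread: 1.7 mm radial, 1.6 mm axial; friction keeps it where it is left. More than 100 N (all contacts summed) between nut and gauge is forcing it.
- gauge_start (a point): One of the three upper thread ends, 120 degrees apart (54 degrees counter-clockwise of the flange's x axis). In any yaw the nut first rests 10 to 19 mm above the flange, lugs on ridges, and needs 150 to 290 degrees to home: lowest when its lugs are 10 to 30 degrees counter-clockwise past these ends (12 mm high at 20). To take it off, turn it back until it is 12 mm up or more, then lift.
- tray_pass: Fixed green tray for nuts that went home: 130 x 130 mm outside, 14 mm high, walls and floor 3 mm. Origin: centre of its underside on the table; its x and y axes run along its sides.
- tray_fail: Fixed red tray for nuts that stuck: the same size. Origin: centre of its underside on the table.
- plate: Fixed black round build plate, 210 mm across and 6 mm thick, on which the nut starts. Origin: centre of its underside.
- scraper: Bystander: a 200 mm scraper lying on the table beyond the gauge. Origin under its middle.
- glue: Bystander: a blue glue bottle standing on the table, 32 mm across, 75 mm tall. Origin: centre of its underside.
- spool_ring: Bystander: a grey spool adapter ring lying flat, 72 mm across, 16 mm high. Origin: centre of its underside.

How it is judged (in metres and radians):
On the way:
1. the nut is screwed onto the gauge until it stops: a good nut down on the flange, a bad one against its hidden lumps (horizontal distance between nut_mid and gauge_flange below 0.005 m and ((value of joint flaw below 0 rad and z of nut_mid in the frame of gauge_flange below 0.0165 m) or (value of joint flaw above 0 rad and contact force between any of flaw, flaw_b, flaw_c and gauge above 0.3 N and z of nut_mid in the frame of gauge_flange below 0.0245 m))), for 0.15 s.
At the end, for the whole second after the job is handed in: A nut that turned fully home stands upright (within 0.15 rad), released and at rest on the floor of the green tray, its centre within 45 mm of the tray's centre along both sides; a nut that stuck short stands so in the red tray (((value of joint flaw below 0 rad and x of nut_mid in the frame of tray_pass between -0.045 and 0.045 m and y of nut_mid in the frame of tray_pass between -0.045 and 0.045 m and z of nut_mid in the frame of tray_pass below 0.021 m) or (value of joint flaw above 0 rad and x of nut_mid in the frame of tray_fail between -0.045 and 0.045 m and y of nut_mid in the frame of tray_fail between -0.045 and 0.045 m and z of nut_mid in the frame of tray_fail below 0.021 m)) and angle between nut_mid's own z axis and vertical below 0.15 rad and linear speed of nut below 0.02 m/s); the robot touches nothing.
It fails at once if the nut is forced: more than 100 N between nut and gauge (contact force between nut and gauge above 100 N).
It fails at once if the nut is slammed or pressed into a tray (more than 30 N) (contact force between nut and tray_pass above 30 N or contact force between nut and tray_fail above 30 N).
It fails at once if a bystander is moved by more than 20 mm (distance of any of scraper, glue, spool_ring from where it was at the start of the episode above 0.02 m).
It also fails if it takes over 72 s, if anything falls off the work surface, if the arm or the gripper's body presses on something with over 40 N, if the wrist force passes 120 N, or if a joint passes its speed limit or range.

ROBOT

A 7-joint arm with a two-finger parallel gripper is mounted at the origin on the work surface. World frame = base frame: x ahead of the robot, y to its left, z up, the work surface at z = 0. Lengths are in m, angles in degrees, forces in N, time in s.
With the tool pointing down it reaches from about 0.4 to 0.875 m from the base axis. Payload 19.3 kg.
Tool frame: the origin (TCP) lies at the very end of the fingers, on their centre line; the grasp point (between the pads) lies 19 mm behind it (robot.hold_point_z is the distance from the TCP to the grasp point, in m); z points along the fingers, y is the direction in which the jaws open and shut (so a half turn about z gives the same grasp; the last joint's range is limited). The gripper opens to 85 mm and grips with 20 to 120 N. Pads are 22 mm wide; open, the fingers measure 114 mm over their backs; the gripper's body (76 mm by 85 mm) begins 54 mm behind the grasp point. The pads swing forward as they close: fully open they stand 13 mm farther back than shut.
Start: joints at [-73.121, 29.874, -2.08, 91.645, 1.215, 58.505, -6.463], TCP at [0.223, 0.584, 0.231] pointing down, gripper open.
Joint ranges: [-166.77, 166.77], [-17.47, 122.26], [-85.68, 81.53], [9.62, 139.38], [-72.42, 252.41], [9.2, 110.78], [-144.41, 144.41]. Speed limits (degrees/s): [108.29, 108.29, 136.94, 136.94, 172.46, 172.46, 172.46].

INTERFACE

Orientations are given as a 3x3 rotation matrix whose columns are the frame's x, y, z axes.
In Python, from plant import robot, optics, workorder, spotter gives the robot as it stands. The module is installed in compiled form; this text tells all that it offers.
- The arm moves only by the tool arm_command, never from a script. Its argument "steps" is one flat list of numbers, 6 for each row, row after row: the shift along the tool's x, y, z in m, then the turn, a rotation vector about the tool's x, y, z in degrees. A call has exactly 8 rows; each row is the pose to reach, as a shift and turn from the pose commanded when the call began, along the tool's axes at that moment; what a row does not reach only later rows make up. A row lasts 1/12 s, in which the tool goes at most 41.7 mm and 7.16 degrees, less where a joint would pass 70% of its speed; a pose out of reach is approached as far as the arm can. A call with a gripper value outside its range is refused whole. "gripper" is the finger opening in m, from 0 to 0.0854, set as the call begins (left out, the last holds). The fingers move at their own pace and stop on an object; "grip_force" is the grip in N (left out, the last holds). Time passes only in rows, so rows that repeat a pose let the fingers close, or fill a call up. It gives the time, the measured TCP pose, the force and the opening at its end, in the units of the state.
- robot.state(): the state, without advancing time (a new reading comes with each control period).
- optics.snapshot(name): name is "scene" or "top" or "wrist"; returns the picture (400x640x3 uint8, red, green, blue); there is no depth.
- optics.camera_model(name): a dict with "K" (3x3 intrinsics, pixels), "D" ([k1, k2, p1, p2, k3] as OpenCV has them; the pictures are not rectified), "extrinsics" (4x4, takes a point from camera to world coordinates). Camera axes: x right, y down, z forward; pixel columns grow to the right and rows downward; lengths in m; the calibration is good to about 2 mm. A picture is of the moment at which its call begins: read the wrist's pose just before it. camera_model takes no time and is no camera call; for the wrist camera it gives the pose at the moment of the call.
- workorder.sign_off(): hands the job in, once; it reports no verdict.
Trained networks look in the newest picture that a camera, given by its name, has taken for a name from the list of things; names that differ only in an ending like _2 or _b are one class to them, and where a whole thing is asked for, a point or a joint stands for the part that bears it (a point fixed in the world has none). Each returns a list of dicts, best first, with "conf" (0 to 1); they miss things now and then, are a little off and sometimes report something else, mostly with a low value. They report only what shows in the picture. A call takes as long as a camera call.
- spotter.boxes_of(camera, query): "location" ([x, y, z] in m, in world coordinates, good to about 4 mm: the middle of the surface that is visible of it).
The state is a dict: "time": time; "joint_pos": joint angles; "joint_vel": joint speeds; "tau": joint torques, N m; "tcp_pos": TCP position; "eef_rot": TCP orientation; "ft_force": force on the tool from outside, world axes, zero at the start; "ft_torque": the same for the moment, N m; "finger_gap": opening from 0.0 (shut) to 1.0 (fully open).
Only numpy, scipy, OpenCV 4.12 (cv2) and the standard library are available. Lean on these libraries where they do the work, as an engineer would, in place of code of your own. Each camera call takes 0.05 s, during which the arm holds its last target.

## Working session

There is one attempt and no reset: what is moved stays moved. The work goes in short steps, Python scripts to look and compute and a tool call to move; the robot and the scene stay as the last step left them, time stands still between calls to the robot, and variables do not carry over. Pictures are saved under pics/ and viewed, and the job is handed in when it is done.

Besides the shell and the picture viewer there is one more tool, called after "Request:" as name(argument=value, ...), one argument or row to a line, values as JSON. arm_command: Moves the arm, as the interface text tells. Its arguments: {"type":"object","properties":{"steps":{"type":"array","items":{"type":"number"}},"gripper":{"type":"number"},"grip_force":{"type":"number"}},"required":["steps"]}

```bash
mkdir -p pics; ls; python3 - <<'E'
from plant import robot, optics, workorder, spotter
import cv2, numpy as np
s=robot.state(); print({k:np.round(v,4).tolist() for k,v in s.items()}); print(robot.hold_point_z)
for n in ["scene","top","wrist"]:
    m=optics.camera_model(n); im=optics.snapshot(n); cv2.imwrite(f"pics/{n}0.png",im[:,:,::-1])
    print(n,np.round(m["K"],1).tolist(),np.round(m["D"],4),np.round(m["extrinsics"],4).tolist())
for c in ["scene","top"]:
    for q in ["nut_mid","nut_lug","gauge_flange","gauge_tip","gauge_start","tray_pass","tray_fail","plate","glue","scraper","spool_ring"]:
        r=spotter.boxes_of(c,q); print(c,q,[(round(d["conf"],2),np.round(d["location"],4).tolist()) for d in r[:3]])
E
```

```text
pics
{'time': 0.0, 'joint_pos': [-73.1224, 29.9091, -2.0802, 91.6733, 1.2157, 58.5042, -6.4651], 'joint_vel': [-0.0463, 0.0676, 0.0247, 0.0146, -0.1072, -0.042, 0.0055], 'tau': [-0.0004, -92.7074, 1.9796, -36.9942, 0.0178, 0.0078, 0.0], 'tcp_pos': [0.2229, 0.5835, 0.2307], 'eef_rot': [[-0.9342, 0.3568, -0.0003], [0.3568, 0.9342, -0.0011], [-0.0001, -0.0011, -1.0]], 'ft_force': [-0.5477, 0.134, 0.062], 'ft_torque': [0.0194, -0.0429, 0.0272], 'finger_gap': 1.0045}
0.0187
scene [[421.7, 0.0, 325.0], [0.0, 421.7, 202.0], [0.0, 0.0, 1.0]] [-0.0918  0.      0.      0.      0.    ] [[-0.7055, 0.4805, -0.521, 1.0446], [0.7087, 0.4744, -0.5222, 0.5191], [-0.0037, -0.7376, -0.6752, 0.6972], [0.0, 0.0, 0.0, 1.0]]
top [[383.2, 0.0, 312.7], [0.0, 383.2, 204.6], [0.0, 0.0, 1.0]] [0.0055 0.     0.     0.     0.    ] [[0.023, -0.9827, 0.1838, 0.4074], [-0.9997, -0.0226, 0.0044, 0.0081], [-0.0002, -0.1838, -0.983, 0.9049], [0.0, 0.0, 0.0, 1.0]]
wrist [[323.0, 0.0, 321.0], [0.0, 323.0, 198.8], [0.0, 0.0, 1.0]] [-0.0272  0.      0.      0.      0.    ] [[0.3576, 0.9002, 0.2484, 0.1609], [0.9339, -0.344
[... 594 characters left out ...]
])]
scene scraper [(0.93, [0.7239, 0.0456, 0.0032])]
scene spool_ring [(0.78, [0.7777, 0.2348, 0.0201])]
top nut_mid [(0.89, [0.5392, 0.2626, 0.0332])]
top nut_lug [(0.88, [0.5364, 0.2682, 0.0311]), (0.65, [0.7183, 0.042, 0.0011])]
top gauge_flange [(0.59, [0.5749, 0.0475, 0.0202])]
top gauge_tip [(0.87, [0.5757, 0.0527, 0.0195])]
top gauge_start [(0.71, [0.5781, 0.0522, 0.0191])]
top tray_pass [(0.89, [0.6362, -0.2156, 0.0065])]
top tray_fail [(0.92, [0.438, -0.2037, 0.0013])]
top plate [(0.82, [0.5733, 0.2679, 0.0046]), (0.54, [0.538, 0.266, 0.0303])]
top glue [(0.59, [0.3729, 0.0962, 0.0485])]
top scraper [(0.75, [0.7125, 0.0446, 0.0017])]
top spool_ring [(0.68, [0.7766, 0.2326, 0.0163])]
```

View pics/scene0.png

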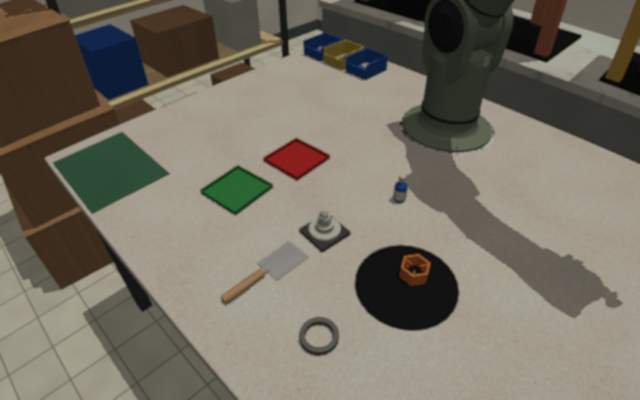

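View pics/top0.png

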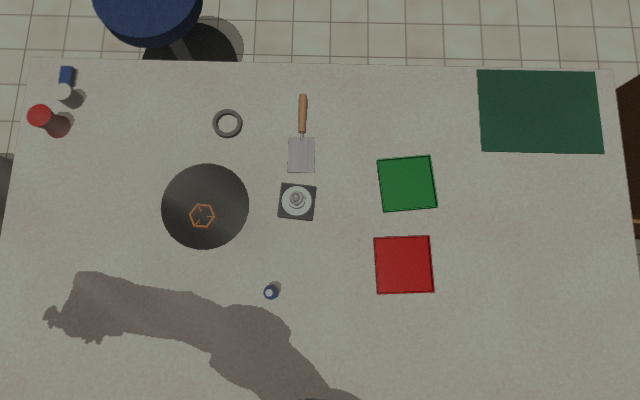

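View pics/wrist0.png

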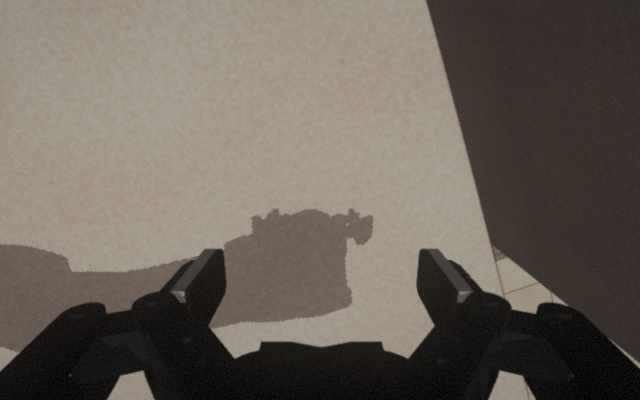

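The scene view shows the orange nut on the black plate (415,268), the gauge (325,225) and the red and green trays. The wrist view shows only table. I'll move the wrist camera over the nut.

Request:
arm_command(
  steps=[-0.04,-0.018,0,0,0,5,-0.08,-0.036,0,0,0,10,-0.12,-0.054,0,0,0,15,-0.16,-0.072,0,0,0,20,-0.2,-0.09,0,0,0,25,-0.235,-0.106,0,0,0,30,-0.27,-0.121,0,0,0,35,-0.3,-0.135,0,0,0,40],
  gripper=0.0854,
  grip_force=30,
)

```text
time: 1.92
tcp_pos: [0.4568, 0.3486, 0.2316]
eef_rot: [[-0.482, 0.876, 0.001], [0.876, 0.482, 0.0], [-0.0, 0.001, -1.0]]
ft_force: [0.3, -0.1, -0.5]
finger_gap: 1.0
```

Request:
arm_command(
  steps=[-0.03,0.01,0.02,0,0,0,-0.06,0.02,0.04,0,0,0,-0.09,0.03,0.06,0,0,0,-0.11,0.033,0.06,0,0,0,-0.11,0.033,0.06,0,0,0,-0.11,0.033,0.06,0,0,0,-0.11,0.033,0.06,0,0,0,-0.11,0.033,0.06,0,0,0],
)

```text
time: 2.58
tcp_pos: [0.5369, 0.2718, 0.1716]
eef_rot: [[-0.488, 0.873, 0.0], [0.873, 0.488, 0.001], [0.001, 0.001, -1.0]]
ft_force: [1.4, -0.6, -0.1]
finger_gap: 1.001
```

```bash
cat > h.py <<'E'
from plant import robot, optics, workorder, spotter
import cv2, numpy as np, json
def snap(n,fn):
    s=robot.state(); m=optics.camera_model(n); im=optics.snapshot(n)
    cv2.imwrite(f"pics/{fn}.png",im[:,:,::-1])
    np.savez(f"pics/{fn}.npz",K=m["K"],D=m["D"],E=m["extrinsics"],im=im,tcp=s["tcp_pos"],R=s["eef_rot"],j=s["joint_pos"])
    return s,m,im
def proj(P,d):
    E=np.linalg.inv(d["E"]); r,_=cv2.Rodrigues(E[:3,:3])
    return cv2.projectPoints(np.atleast_2d(P).astype(float),r,E[:3,3],d["K"],d["D"])[0][:,0]
def onplane(uv,z,d):
    p=cv2.undistortPoints(np.atleast_2d(uv).astype(float).reshape(-1,1,2),d["K"],d["D"])[:,0]
    r=np.c_[p,np.ones(len(p))]@d["E"][:3,:3].T; o=d["E"][:3,3]
    return o+r*((z-o[2])/r[:,2:])
E
python3 - <<'E'
from h import *
s,m,im=snap("wrist","w1"); print(s["time"],np.round(s["joint_pos"],2),np.round(s["tcp_pos"],4),np.round(s["eef_rot"],3).tolist())
for q in ["nut_mid","nut_lug"]: print(q,[(round(d["conf"],2),np.round(d["location"],4).tolist()) for d in spotter.boxes_of("wrist",q)])
E
```

```text
2.5833 [-39.7   32.09  10.46  99.06  -7.33  49.48   3.15] [0.5369 0.2718 0.1716] [[-0.488, 0.873, 0.0], [0.873, 0.488, 0.001], [0.001, 0.001, -1.0]]
nut_mid [(0.75, [0.5395, 0.2662, 0.0353])]
nut_lug [(0.65, [0.5379, 0.2667, 0.038]), (0.63, [0.5649, 0.2815, 0.0083])]
```

View pics/w1.png

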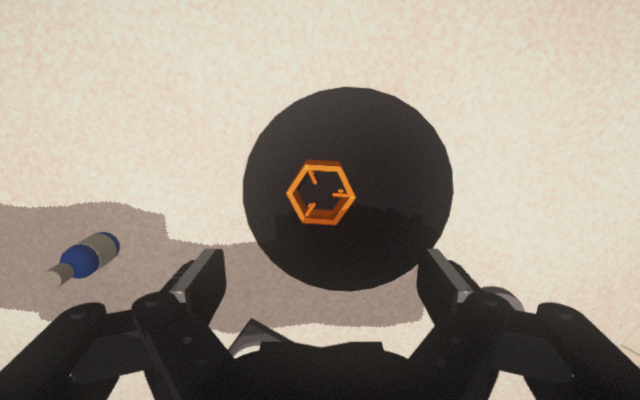

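The nut shows at (320,193) with its lugs pointing right, upper-left and lower-left in the picture. Next I fit its pose.

```bash
cat > fit.py <<'E'
from h import *
from scipy.optimize import minimize
def hexpts(p,z0):
    x,y,yaw=p[:3]; R=54/np.sqrt(3)/1000; a=yaw+np.deg2rad(np.arange(0,360,60)) # corners at 0,60..(flats at 30,90)
    c=np.c_[x+R*np.cos(a),y+R*np.sin(a)]
    return c
def hullmask(p,z0,d,shape,S=4):
    c=hexpts(p,z0); P=np.vstack([np.c_[c,np.full(6,z0)],np.c_[c,np.full(6,z0+.03)]])
    uv=proj(P,d); h=cv2.convexHull(uv.astype(np.float32))
    return h
def fit(d,z0,guess,freez=False):
    im=d["im"].astype(int); r,g,b=im[...,0],im[...,1],im[...,2]
    hsv=cv2.cvtColor(d["im"],cv2.COLOR_RGB2HSV); m=((hsv[...,0]<18)&(hsv[...,1]>170)&(hsv[...,2]>60)).astype(np.uint8)
    n,l,st,_=cv2.connectedComponentsWithStats(m,8)
    u,v=proj([[guess[0],guess[1],z0+.015]],d)[0]
    k=1+np.argmin([np.hypot(*(np.array([s[0]+s[2]/2,s[1]+s[3]/2])-[u,v]))-s[4]/50 for s in st[1:]])
    m=(l==k).astype(np.uint8)
    cs,_=cv2.findContours(m,cv2.RETR_EXTERNAL,cv2.CHAIN_APPROX_NONE)
    c=max(cs,key=cv2.contourArea); hc=cv2.convexHull(c)
    S=8; full=np.zeros((400*S//1,640*S//1),np.uint8) if False else None
    x,y,w,h=cv2.boundingRect(hc); x-=10;y-=10;w+=20;h+=20
    tgt=np.zeros((h*S,w*S),np.uint8)
    mm=np.zeros((400,640),np.uint8); cv2.drawContours(mm,[c],-1,1,-1)
    tgt=cv2.resize(mm[y:y+h,x:x+w],(w*S,h*S),interpolation=cv2.INTER_LINEAR) if False else (cv2.resize(mm[y:y+h,x:x+w].astype(np.float32),(w*S,h*S),interpolation=cv2.INTER_LINEAR)>0.5).astype(np.uint8)
    def cost(p):
        zz=p[3] if freez else z0
        hh=hullmask(p,zz,d,None); q=((hh-[x,y]+.5)*S).astype(np.int32)
        r=np.zeros_like(tgt); cv2.fillPoly(r,[q.reshape(-1,1,2)],1)
        return (r!=tgt).sum()/S/S
    best=None
    for yaw in np.deg2rad([0,15,30,45]):
        p0=[guess[0],guess[1],yaw]+([z0] if freez else [])
        sim=np.array([p0]+[np.array(p0)+e for e in np.diag([.004,.004,.15,.004][:len(p0)])])
        r=minimize(cost,p0,method="Nelder-Mead",options=dict(initial_simplex=sim,xatol=1e-5,fatol=.01,maxiter=400))
        if best is None or r.fun<best.fun: best=r
    return best
def fitp(fn,z0,guess,freez=False):
    d=np.load(f"pics/{fn}.npz"); r=fit(d,z0,guess,freez); p=r.x
    print(fn,"cost px",round(r.fun,1),"xy",np.round(p[:2],4),"yaw%60",round(np.rad2deg(p[2])%60,2),p[3:]);
    return p,d
E
python3 - <<'E'
from fit import *
p,d=fitp("w1",.006,(.539,.266)); fitp("w1",.006,(.539,.266),True)
# lug directions: project lug ends for both yaw options
for o in (0,60):
    a=p[2]+np.deg2rad(np.array([0,120,240])+o)
    print(o,np.round(proj(np.c_[p[0]+.0102*np.cos(a),p[1]+.0102*np.sin(a),np.full(3,.030)],d),1).tolist(), np.rad2deg(a)%360)
im=cv2.resize(d["im"][140:250,260:380],None,fx=5,fy=5,interpolation=cv2.INTER_CUBIC); cv2.imwrite("pics/w1c.png",im[:,:,::-1])
E
```

```text
w1 cost px 56.1 xy [0.5407 0.2664] yaw%60 25.45 []
w1 cost px 50.3 xy [0.5406 0.2667] yaw%60 25.63 [0.00748087]
0 [[331.8, 194.4], [315.6, 183.9], [314.5, 202.7]] [ 25.4481158 145.4481158 265.4481158]
60 [[326.9, 184.7], [309.5, 193.1], [325.6, 203.4]] [ 85.4481158 205.4481158 325.4481158]
```

View pics/w1c.png

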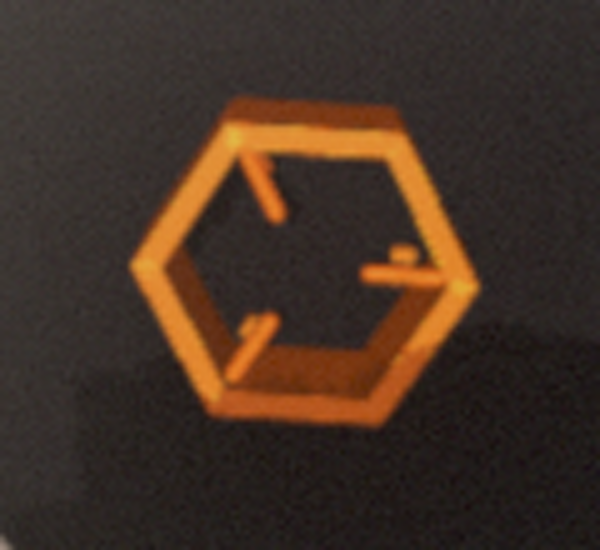

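Request:
arm_command(
  steps=[-0.003,0.0007,0.02,0,0,-6,-0.006,0.0007,0.05,0,0,-13,-0.0063,0.0007,0.08,0,0,-20,-0.0063,0.0007,0.11,0,0,-26,-0.0063,0.0007,0.135,0,0,-26.2,-0.0063,0.0007,0.155,0,0,-26.2,-0.0063,0.0007,0.1625,0,0,-26.2,-0.0063,0.0007,0.1625,0,0,-26.2],
)

```text
time: 3.4
tcp_pos: [0.5401, 0.2654, 0.0074]
eef_rot: [[-0.822, 0.569, -0.002], [0.569, 0.822, -0.001], [0.001, -0.002, -1.0]]
ft_force: [0.7, -0.1, 1.0]
finger_gap: 1.002
```

Request:
arm_command(
  steps=[0,0,0,0,0,0,0,0,0,0,0,0,0,0,0,0,0,0,0,0,0,0,0,0,0,0,0,0,0,0,0,0,0,0,0,0,0,0,0,0,0,0,0,0,0,0,0,0],
  gripper=0.05,
  grip_force=20,
)

```text
time: 4.07
tcp_pos: [0.5418, 0.266, 0.0103]
eef_rot: [[-0.822, 0.569, 0.002], [0.569, 0.822, 0.001], [-0.001, 0.002, -1.0]]
ft_force: [-1.8, 0.0, 6.5]
finger_gap: 0.629
```

Request:
arm_command(
  steps=[0,0,0,0,0,0,0,0,0,0,0,0,0,0,0,0,0,6,0,0,0,0,0,13,0,0,0,0,0,20,0,0,0,0,0,27,0,0,0,0,0,34,0,0,0,0,0,41],
  gripper=0.078,
)

```text
time: 4.73
tcp_pos: [0.5412, 0.2656, 0.0092]
eef_rot: [[-0.241, 0.971, 0.0], [0.971, 0.241, 0.0], [0.0, 0.001, -1.0]]
ft_force: [0.4, 0.5, 0.1]
finger_gap: 0.913
```

Request:
arm_command(
  steps=[0,0,0,0,0,7,0,0,0,0,0,13,0,0,0,0,0,17,0,0,0,0,0,19,0,0,0,0,0,19,0,0,0,0,0,19,0,0,0,0,0,19,0,0,0,0,0,19],
)

```text
time: 5.4
tcp_pos: [0.5411, 0.2654, 0.0089]
eef_rot: [[0.081, 0.997, -0.0], [0.997, -0.081, 0.0], [0.0, -0.0, -1.0]]
ft_force: [-0.2, 0.5, 0.9]
finger_gap: 0.912
```

Request:
arm_command(
  steps=[0,0,0,0,0,0,0,0,0,0,0,0,0,0,0,0,0,0,0,0,0,0,0,0,0,0,0,0,0,0,0,0,0,0,0,0,0,0,0,0,0,0,0,0,0,0,0,0],
  gripper=0.05,
  grip_force=30,
)

```text
time: 6.07
tcp_pos: [0.5411, 0.2654, 0.0089]
eef_rot: [[0.082, 0.997, 0.0], [0.997, -0.082, 0.0], [0.0, 0.0, -1.0]]
ft_force: [-1.3, -1.0, 6.7]
finger_gap: 0.632
```

```bash
python3 - <<'E'
from h import *
s=robot.state(); print(np.round(s["joint_pos"],2),np.round(s["tcp_pos"],4),np.round(s["eef_rot"],4).tolist(),s["ft_force"],s["ft_torque"],s["finger_gap"])
E
```

```text
[-43.11  47.01  16.83 103.29 -22.85  33.05 -16.71] [0.5411 0.2654 0.0089] [[0.0819, 0.9966, 0.0001], [0.9966, -0.0819, 0.0], [0.0, 0.0001, -1.0]] [-1.34484372 -1.04433201  6.70705493] [-0.16627121  0.24401268  0.07515998] 0.632293230284774
```

Request:
arm_command(
  steps=[0,0,-0.02,0,0,0,0,0,-0.05,0,0,0,0,0,-0.09,0,0,-6,-0.02,0.01,-0.13,0,0,-12,-0.05,0.03,-0.15,0,0,-18,-0.08,0.05,-0.15,0,0,-25,-0.11,0.07,-0.15,0,0,-32,-0.14,0.09,-0.15,0,0,-39],
)

```text
time: 6.73
tcp_pos: [0.6201, 0.1171, 0.1594]
eef_rot: [[-0.569, 0.823, 0.001], [0.823, 0.569, 0.0], [-0.0, 0.001, -1.0]]
ft_force: [-0.2, -0.2, -0.7]
finger_gap: 0.627
```

```bash
python3 - <<'E'
from h import *
s=robot.state(); print(np.round(s["joint_pos"],2),np.round(s["tcp_pos"],4),np.round(s["eef_rot"],4).tolist(),np.round(s["ft_force"],2),s["ft_torque"],s["finger_gap"])
E
```

```text
[-24.05  35.57  12.04  95.03  -9.08  50.29  26.27] [0.6201 0.1171 0.1594] [[-0.5687, 0.8226, 0.001], [0.8226, 0.5687, 0.0003], [-0.0003, 0.001, -1.0]] [-0.22 -0.2  -0.7 ] [ 0.00419995  0.00693216 -0.00655834] 0.6269122293563507
```

Request:
arm_command(
  steps=[-0.02,-0.003,0,0,0,-7,-0.04,-0.006,0,0,0,-14,-0.06,-0.01,0,0,0,-21,-0.068,-0.011,0,0,0,-28,-0.068,-0.011,0,0,0,-35,-0.068,-0.011,0,0,0,-42,-0.068,-0.011,0,0,0,-49,-0.068,-0.011,0,0,0,-55],
)

```text
time: 7.4
tcp_pos: [0.6484, 0.056, 0.1585]
eef_rot: [[-1.0, 0.006, -0.0], [0.006, 1.0, -0.0], [0.0, -0.0, -1.0]]
ft_force: [-0.2, 0.6, -1.2]
finger_gap: 0.627
```

```bash
python3 - <<'E'
from h import *
s,m,im=snap("wrist","w2")
print(np.round(s["joint_pos"],2),np.round(s["tcp_pos"],4),np.round(s["eef_rot"],4).tolist())
for q in ["gauge_flange","gauge_tip","gauge_start","nut_mid"]: print(q,[(round(d["conf"],2),np.round(d["location"],4).tolist()) for d in spotter.boxes_of("wrist",q)])
E
```

```text
[-8.59 36.67 -2.41 91.17  1.82 52.22 78.02] [0.6484 0.056  0.1585] [[-1.0, 0.0061, -0.0004], [0.0061, 1.0, -0.0], [0.0004, -0.0, -1.0]]
gauge_flange [(0.78, [0.5753, 0.0502, 0.0204])]
gauge_tip [(0.71, [0.5814, 0.0519, 0.0188])]
gauge_start [(0.96, [0.5818, 0.0532, 0.0214])]
nut_mid [(0.79, [0.654, 0.0573, 0.1826]), (0.69, [0.495, -0.1722, 0.0031])]
```

View pics/w2.png

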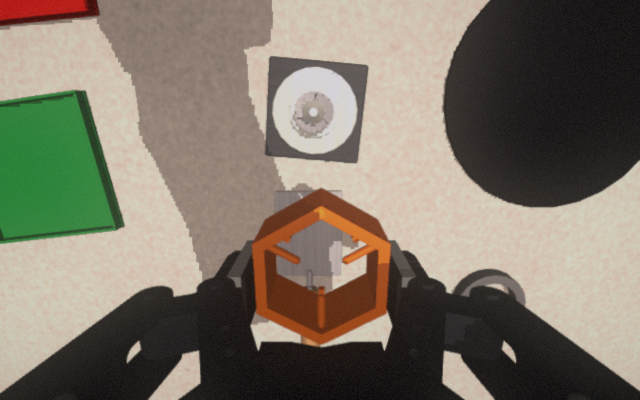

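The picture shows the nut in the jaws around (320,265), one lug toward the gripper and the others at ±60°. The gauge is at (315,110). I'll enlarge the gauge.

```bash
python3 - <<'E'
from h import *
d=np.load("pics/w2.npz"); im=d["im"][50:170,255:380]
im=cv2.resize(im,None,fx=5,fy=5,interpolation=cv2.INTER_CUBIC)
im=cv2.convertScaleAbs(im,alpha=1.0)
cv2.imwrite("pics/w2c.png",im[:,:,::-1])
# white flange ellipse
g=cv2.cvtColor(d["im"],cv2.COLOR_RGB2HSV)
m=((g[...,1]<40)&(g[...,2]>120)).astype(np.uint8); m[:, :250]=0; m[:,380:]=0; m[170:]=0; m[:50]=0
dk=(g[...,2]<100).astype(np.uint8)
# connect comp containing (290,90)
n,l,st,c=cv2.connectedComponentsWithStats(m,4)
for k in range(1,n):
    if st[k][4]>200: print(k,st[k],c[k])
E
```

```text
4 [305  50  34  11 226] [320.96017699  54.1460177 ]
7 [353  50  27  29 323] [368.6377709   62.86377709]
23 [ 272   66   86   89 5935] [314.4210615  109.94490312]
38 [250  88  18  44 360] [259.43888889 108.91111111]
40 [362  91  18  32 274] [371.77007299 107.27737226]
42 [ 274  119  106   51 1426] [338.07924264 155.15147265]
```

View pics/w2c.png

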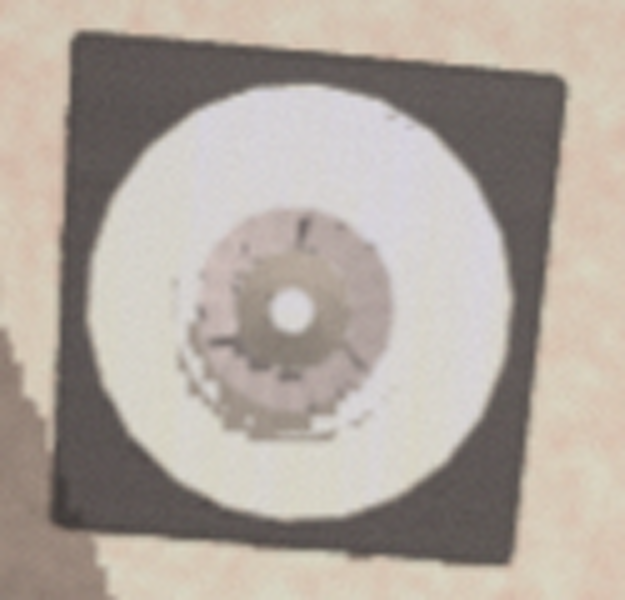

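```bash
python3 - <<'E'
from h import *
d=np.load("pics/w2.npz")
g=cv2.cvtColor(d["im"],cv2.COLOR_RGB2HSV); 
C=lambda p:(np.array(p,float)+.5)/5-.5+[255,50]
m=((g[...,1]<40)&(g[...,2]>120)).astype(np.uint8); m[:, :250]=0; m[:,380:]=0; m[170:]=0; m[:50]=0
n,l,st,c=cv2.connectedComponentsWithStats(m,4); k=l[90,290]
cs,_=cv2.findContours((l==k).astype(np.uint8),cv2.RETR_EXTERNAL,cv2.CHAIN_APPROX_NONE)
hc=cv2.convexHull(max(cs,key=cv2.contourArea))[:,0].astype(float)
P=onplane(hc,.020,d)[:,:2]
from scipy.optimize import least_squares
r=least_squares(lambda p:np.hypot(P[:,0]-p[0],P[:,1]-p[1])-p[2],[.58,.05,.036],loss="soft_l1",f_scale=.0005); print("flange",r.x)
tip=C((291,310)); print("tip px",tip,"tip@71",onplane(tip,.071,d))
f=r.x[:2]
for z in (.058,.061):
  for q in [(303,232),(222,343),(355,357)]:
    X=onplane(C(q),z,d)[0]; v=X[:2]-f; print(z,q,np.round(X,4),"r",round(np.hypot(*v)*1e3,1),"az",round(np.rad2deg(np.arctan2(v[1],v[0]))%360,1))
cor=onplane([C(q) for q in [(76,35),(563,77),(510,562),(58,524)]],.012,d)[:,:2]
print(cor.round(4), cor.mean(0))
e=np.roll(cor,-1,0)-cor; print(np.hypot(*e.T),np.rad2deg(np.arctan2(e[:,1],e[:,0]))%90)
print(np.round(d["E"],4))
E
```

```text
flange [0.58320013 0.05120278 0.0360487 ]
tip px [312.8 111.6] tip@71 [[0.58313781 0.05113173 0.071     ]]
0.058 (303, 232) [0.5723 0.0527 0.058 ] r 11.0 az 172.3
0.058 (222, 343) [0.5878 0.0406 0.058 ] r 11.5 az 293.6
0.058 (355, 357) [0.59   0.0601 0.058 ] r 11.2 az 52.8
0.061 (303, 232) [0.5724 0.0527 0.061 ] r 10.9 az 171.9
0.061 (222, 343) [0.5877 0.0408 0.061 ] r 11.3 az 293.6
0.061 (355, 357) [0.5899 0.0601 0.061 ] r 11.1 az 53.1
[[0.5386 0.0144]
 [0.5458 0.0957]
 [0.6277 0.0886]
 [0.6203 0.0073]] [0.5830903  0.05150338]
[0.08169309 0.08220518 0.08157067 0.081929  ] [84.96631648 84.9844363  84.77223506 85.07043796]
[[ 6.900e-03  9.640e-01  2.659e-01  5.820e-01]
 [ 1.000e+00 -6.500e-03 -2.600e-03  5.700e-02]
 [-8.000e-04  2.659e-01 -9.640e-01  3.015e-01]
 [ 0.000e+00  0.000e+00  0.000e+00  1.000e+00]]
```

```bash
python3 - <<'E'
from h import *
d=dict(np.load("pics/w2.npz")); R=d["R"]; t=d["tcp"]
a=np.deg2rad(np.arange(0,360,60)); Rr=.054/np.sqrt(3)
def pts(dx,dy,h): # tool frame offset
    L=np.c_[Rr*np.cos(a)+dx,Rr*np.sin(a)+dy,np.full(6,h)]
    return t+L@R.T
im=d["im"][180:360,230:410]; S=4
big=cv2.resize(im,None,fx=S,fy=S,interpolation=cv2.INTER_CUBIC).copy()
# underside in tool frame z=+0.003 -> top at z=-0.027 (tool z down)
for dx,col in ((0,(0,255,0)),(0.0012,(0,0,255))):
  for h in (.003-.03,.003):
    uv=proj(pts(dx,0,h),d); print(dx,h,np.round(uv,1).tolist())
    q=((uv-[230,180]+.5)*S).astype(int); cv2.polylines(big,[q.reshape(-1,1,2)],True,col,1)
cv2.imwrite("pics/w2n.png",big[:,:,::-1])
E
```

```text
0 -0.027 [[319.9, 207.0], [389.4, 245.3], [385.0, 314.6], [320.1, 346.1], [255.1, 314.7], [250.5, 245.4]]
0 0.003 [[320.1, 188.2], [376.7, 219.9], [373.8, 278.4], [320.3, 305.4], [266.8, 278.4], [263.7, 220.0]]
0.0012 -0.027 [[319.8, 203.9], [389.6, 242.5], [385.2, 312.1], [320.1, 343.7], [254.9, 312.2], [250.3, 242.6]]
0.0012 0.003 [[320.1, 185.7], [376.8, 217.5], [373.9, 276.3], [320.3, 303.4], [266.6, 276.3], [263.6, 217.6]]
```

View pics/w2n.png

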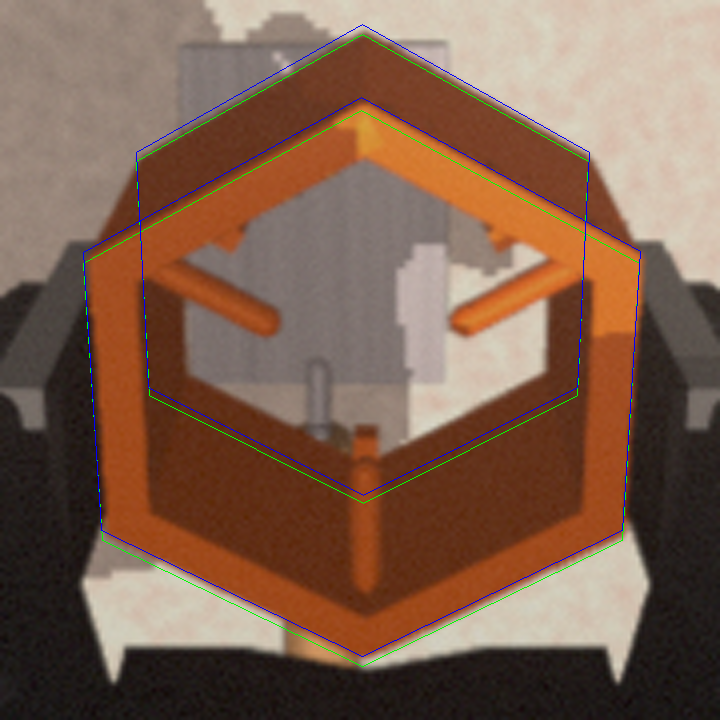

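Request:
arm_command(
  steps=[0.01,-0.001,0,0,0,7,0.025,-0.002,0,0,0,14,0.04,-0.003,0.01,0,0,21,0.055,-0.005,0.02,0,0,28,0.0642,-0.0052,0.03,0,0,35,0.0642,-0.0052,0.04,0,0,42,0.0642,-0.0052,0.05,0,0,48.7,0.0642,-0.0052,0.055,0,0,48.7],
)

```text
time: 8.32
tcp_pos: [0.5838, 0.0521, 0.1029]
eef_rot: [[-0.645, 0.765, -0.001], [0.765, 0.645, -0.001], [-0.0, -0.001, -1.0]]
ft_force: [0.9, 1.1, -0.7]
finger_gap: 0.632
```

Request:
arm_command(
  steps=[0,0,0,0,0,0,0,0,0.01,0,0,0,0,0,0.02,0,0,0,0,0,0.03,0,0,0,0,0,0.04,0,0,0,0,0,0.05,0,0,0,0,0,0.054,0,0,0,0,0,0.054,0,0,0],
)

```text
time: 8.98
tcp_pos: [0.5836, 0.0516, 0.0485]
eef_rot: [[-0.651, 0.759, -0.002], [0.759, 0.651, -0.0], [0.001, -0.002, -1.0]]
ft_force: [0.1, 0.4, -0.3]
finger_gap: 0.622
```

```bash
python3 - <<'E'
from h import *
s=robot.state(); print(np.round(s["joint_pos"],2),np.round(s["tcp_pos"],4),np.round(s["eef_rot"],4).tolist(),np.round(s["ft_force"],2),np.round(s["ft_torque"],3),s["finger_gap"])
E
```

```text
[-16.55  41.07   8.22 105.14  -9.53  34.57  38.15] [0.5836 0.0516 0.0485] [[-0.6508, 0.7593, -0.0018], [0.7593, 0.6508, -0.0004], [0.0009, -0.0016, -1.0]] [ 0.12  0.39 -0.32] [0.015 0.014 0.015] 0.6223717200918814
```

Request:
arm_command(
  steps=[-0.0006,0.0002,0.002,0,0,0,-0.0006,0.0002,0.004,0,0,0,-0.0006,0.0002,0.006,0,0,0,-0.0006,0.0002,0.008,0,0,0,-0.0006,0.0002,0.009,0,0,0,-0.0006,0.0002,0.01,0,0,0,-0.0006,0.0002,0.01,0,0,0,-0.0006,0.0002,0.01,0,0,0],
)

```text
time: 9.65
tcp_pos: [0.5848, 0.0514, 0.0398]
eef_rot: [[-0.651, 0.759, -0.0], [0.759, 0.651, -0.0], [-0.0, -0.0, -1.0]]
ft_force: [-0.1, -0.0, -0.5]
finger_gap: 0.626
```

Request:
arm_command(
  steps=[0,0,0.001,0,0,0,0,0,0.002,0,0,0,0,0,0.0025,0,0,0,0,0,0.003,0,0,0,0,0,0.0035,0,0,0,0,0,0.004,0,0,0,0,0,0.004,0,0,0,0,0,0.004,0,0,0],
)

```text
time: 10.32
tcp_pos: [0.5848, 0.0515, 0.0358]
eef_rot: [[-0.651, 0.759, -0.0], [0.759, 0.651, -0.0], [0.0, -0.0, -1.0]]
ft_force: [-0.0, -0.9, -0.7]
finger_gap: 0.626
```

Request:
arm_command(
  steps=[0,0,0.0003,0,0,0,0,0,0.0006,0,0,0,0,0,0.0009,0,0,0,0,0,0.0012,0,0,0,0,0,0.0015,0,0,0,0,0,0.0018,0,0,0,0,0,0.0018,0,0,0,0,0,0.0018,0,0,0],
)

```text
time: 10.98
tcp_pos: [0.585, 0.0514, 0.0348]
eef_rot: [[-0.651, 0.759, 0.001], [0.759, 0.651, 0.0], [-0.0, 0.001, -1.0]]
ft_force: [-4.8, -0.8, 16.3]
finger_gap: 0.623
```

Request:
arm_command(
  steps=[0,0,-0.0007,0,0,0,0,0,-0.0007,0,0,0,0,0,-0.0007,0,0,0,0,0,-0.0007,0,0,-6,0,0,-0.0007,0,0,-13,0,0,-0.0007,0,0,-20,0,0,-0.0007,0,0,-27,0,0,-0.0007,0,0,-34],
  gripper=0.078,
)

```text
time: 11.65
tcp_pos: [0.5848, 0.0515, 0.0346]
eef_rot: [[-0.966, 0.26, -0.0], [0.26, 0.966, -0.0], [0.0, -0.0, -1.0]]
ft_force: [-0.2, -0.6, -0.0]
finger_gap: 0.916
```

Request:
arm_command(
  steps=[0,0,0,0,0,-7,0,0,0,0,0,-14,0,0,0,0,0,-21,0,0,0,0,0,-26,0,0,0,0,0,-26,0,0,0,0,0,-26,0,0,0,0,0,-26,0,0,0,0,0,-26],
)

```text
time: 12.32
tcp_pos: [0.5848, 0.0515, 0.0346]
eef_rot: [[-0.983, -0.182, -0.0], [-0.182, 0.983, -0.0], [0.0, -0.0, -1.0]]
ft_force: [-1.3, 0.5, 0.0]
finger_gap: 0.914
```

```bash
python3 - <<'E'
from h import *
s,m,im=snap("wrist","w3")
print(np.round(s["joint_pos"],2),np.round(s["tcp_pos"],4),np.round(s["eef_rot"],4).tolist(),np.round(s["ft_force"],2),np.round(s["ft_torque"],3))
E
```

```text
[ -5.48  41.93  -7.66 104.61   9.17  34.06  81.66] [0.5848 0.0515 0.0346] [[-0.9833, -0.1817, -0.0001], [-0.1817, 0.9833, -0.0001], [0.0001, -0.0001, -1.0]] [-1.3   0.47  0.01] [ 0.002 -0.035 -0.033]
```

View pics/w3.png

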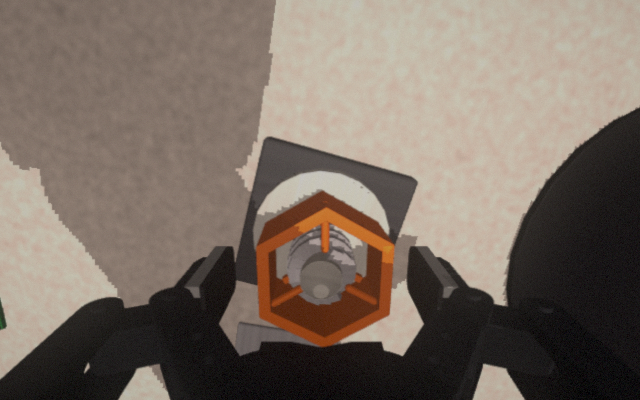

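```bash
python3 - <<'E'
from fit import *
fitp("w3",.032,(.585,.052)); 
d=np.load("pics/w3.npz")
im=cv2.resize(d["im"][180:360,230:420],None,fx=4,fy=4,interpolation=cv2.INTER_CUBIC); cv2.imwrite("pics/w3c.png",im[:,:,::-1])
E
```

```text
w3 cost px 689.4 xy [0.5856 0.0531] yaw%60 10.2 []
```

View pics/w3c.png

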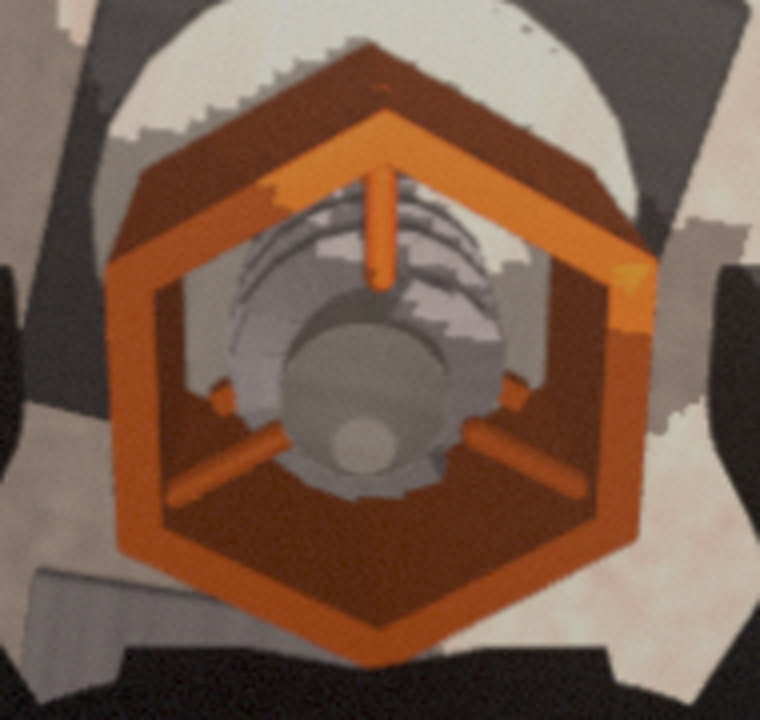

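```bash
python3 - <<'E'
from h import *
d=np.load("pics/w3.npz")
X=onplane([[320.5,291.0]],.071,d)[0]; print(X)
R=d["R"]; print("tip in tool", R.T@(X-d["tcp"]))
for z in (.061,.0595): # core shoulder circle? centre crop(365,398)
    pass
c=onplane([[230+75/4-.5,180+35/4],[230+750/4,180+5/4]],.012,d); print(c)
# flange edge right tangent px
E
```

```text
[0.58351018 0.05131425 0.071     ]
tip in tool [ 1.28960564e-03  5.83530153e-06 -3.63612728e-02]
[[0.5659896  0.00915672 0.012     ]
 [0.54586421 0.09606858 0.012     ]]
```

Request:
arm_command(
  steps=[0,0,0,0,0,0,0,0,0,0,0,0,0,0,0,0,0,0,0,0,0,0,0,0,0,0,0,0,0,0,0,0,0,0,0,0,0,0,0,0,0,0,0,0,0,0,0,0],
  gripper=0.05,
  grip_force=30,
)

```text
time: 13.03
tcp_pos: [0.5849, 0.0515, 0.0348]
eef_rot: [[-0.983, -0.184, 0.0], [-0.184, 0.983, 0.0], [-0.0, 0.0, -1.0]]
ft_force: [-0.2, 1.0, 5.1]
finger_gap: 0.635
```

```bash
cat > st.py <<'E'
from h import *
s=robot.state(); R=np.array(s["eef_rot"])
print("t",round(s["time"],2),"j",np.round(s["joint_pos"],1),"tcp",np.round(np.array(s["tcp_pos"])*1e3,2),"tool-x az",round(np.rad2deg(np.arctan2(R[1,0],R[0,0]))%360,1),"F",np.round(s["ft_force"],2),"M",np.round(s["ft_torque"],3),"gap",round(s["finger_gap"]*85.4,2),"zrow",R[:,2].round(4))
E
python3 st.py
```

```text
t 13.03 j [ -5.4  41.9  -7.7 104.6   9.2  34.1  81.8] tcp [584.88  51.51  34.8 ] tool-x az 190.6 F [-0.23  1.04  5.11] M [0.272 0.248 0.018] gap 54.23 zrow [ 2.e-04  1.e-04 -1.e+00]
```

Request:
arm_command(
  steps=[0,0,-0.0004,0,0,0,0,0,-0.0001,0,0,5,0,0,0.0003,0,0,10,0,0,0.0006,0,0,15,0,0,0.0009,0,0,20,0,0,0.0013,0,0,25,0,0,0.0016,0,0,30,0,0,0.0016,0,0,30],
)

```text
time: 13.7
tcp_pos: [0.5848, 0.0515, 0.0329]
eef_rot: [[-0.942, 0.336, -0.0], [0.336, 0.942, -0.0], [-0.0, -0.0, -1.0]]
ft_force: [0.5, -0.9, 0.6]
finger_gap: 0.628
```

```bash
python3 st.py
```

```text
t 13.7 j [-1.090e+01  4.210e+01  1.000e-01  1.049e+02 -1.000e-01  3.300e+01
  5.970e+01] tcp [584.77  51.49  32.94] tool-x az 160.4 F [ 0.45 -0.86  0.57] M [-0.017 -0.144 -0.023] gap 53.61 zrow [-1.e-04 -3.e-04 -1.e+00]
```

Request:
arm_command(
  steps=[0,0,0.0002,0,0,3,0,0,0.0004,0,0,6,0,0,0.0007,0,0,10,0,0,0.0009,0,0,13,0,0,0.0011,0,0,16,0,0,0.0013,0,0,20,0,0,0.0013,0,0,20,0,0,0.0013,0,0,20],
)

```text
time: 14.37
tcp_pos: [0.5849, 0.0513, 0.0318]
eef_rot: [[-0.775, 0.632, 0.0], [0.632, 0.775, -0.0], [-0.0, -0.0, -1.0]]
ft_force: [0.3, -1.2, 1.1]
finger_gap: 0.633
```

```bash
python3 st.py
```

```text
t 14.37 j [-14.4  42.4   5.2 105.1  -6.4  32.7  45.7] tcp [584.85  51.34  31.76] tool-x az 140.8 F [ 0.34 -1.18  1.09] M [-0.119 -0.161  0.003] gap 54.07 zrow [ 1.e-04 -4.e-04 -1.e+00]
```

Request:
arm_command(
  steps=[0,0,0.0002,0,0,3,0,0,0.0004,0,0,6,0,0,0.0007,0,0,10,0,0,0.0009,0,0,13,0,0,0.0011,0,0,16,0,0,0.0013,0,0,20,0,0,0.0013,0,0,20,0,0,0.0013,0,0,20],
)

```text
time: 15.03
tcp_pos: [0.5848, 0.0512, 0.0305]
eef_rot: [[-0.513, 0.859, -0.0], [0.859, 0.513, -0.0], [-0.0, -0.0, -1.0]]
ft_force: [0.3, -1.8, 1.9]
finger_gap: 0.628
```

```bash
python3 st.py
```

```text
t 15.03 j [-17.9  43.   10.3 105.4 -13.   32.8  31.4] tcp [584.8   51.17  30.51] tool-x az 120.8 F [ 0.3  -1.81  1.93] M [-0.375 -0.094 -0.034] gap 53.63 zrow [-0.e+00 -4.e-04 -1.e+00]
```

Request:
arm_command(
  steps=[0,0,0.0002,0,0,3,0,0,0.0004,0,0,6,0,0,0.0006,0,0,9,0,0,0.0008,0,0,12,0,0,0.001,0,0,15,0,0,0.001,0,0,15,0,0,0.001,0,0,15,0,0,0.001,0,0,15],
)

```text
time: 15.7
tcp_pos: [0.5848, 0.051, 0.0298]
eef_rot: [[-0.273, 0.962, -0.0], [0.962, 0.273, -0.0], [-0.0, -0.0, -1.0]]
ft_force: [-2.7, -1.6, 9.0]
finger_gap: 0.629
```

```bash
python3 st.py
```

```text
t 15.7 j [-20.5  43.6  14.1 105.5 -17.9  33.1  20.8] tcp [584.77  51.02  29.8 ] tool-x az 105.8 F [-2.71 -1.62  8.99] M [-0.385  0.379 -0.052] gap 53.72 zrow [-1.e-04 -3.e-04 -1.e+00]
```

Request:
arm_command(
  steps=[0,0,0,0,0,2,0,0,0,0,0,4,0,0,0,0,0,6,0,0,0,0,0,6,0,0,0,0,0,6,0,0,0,0,0,6,0,0,0,0,0,6,0,0,0,0,0,6],
)

```text
time: 16.37
tcp_pos: [0.5847, 0.051, 0.0298]
eef_rot: [[-0.171, 0.985, -0.0], [0.985, 0.171, -0.0], [-0.0, -0.0, -1.0]]
ft_force: [-2.3, -2.7, 8.1]
finger_gap: 0.63
```

```bash
python3 st.py
```

```text
t 16.37 j [-21.5  43.8  15.6 105.6 -19.8  33.3  16.5] tcp [584.69  50.99  29.75] tool-x az 99.8 F [-2.32 -2.69  8.14] M [-0.406  0.508  0.017] gap 53.77 zrow [-3.e-04 -2.e-04 -1.e+00]
```

Request:
arm_command(
  steps=[0,0,0,0,0,2,0,0,0,0,0,4,0,0,0,0,0,6,0,0,0,0,0,6,0,0,0,0,0,6,0,0,0,0,0,6,0,0,0,0,0,6,0,0,0,0,0,6],
)

```text
time: 17.03
tcp_pos: [0.5847, 0.0507, 0.0296]
eef_rot: [[-0.067, 0.998, -0.0], [0.998, 0.067, -0.001], [-0.001, -0.0, -1.0]]
ft_force: [-1.8, -4.0, 5.1]
finger_gap: 0.632
```

```bash
python3 st.py
```

```text
t 17.03 j [-22.5  44.1  17.2 105.6 -21.8  33.5  12.2] tcp [584.72  50.69  29.65] tool-x az 93.8 F [-1.78 -3.99  5.14] M [-0.704  0.154  0.062] gap 53.95 zrow [-2.e-04 -5.e-04 -1.e+00]
```

```bash
python3 - <<'E'
from h import *
s,m,im=snap("wrist","w4"); d=np.load("pics/w4.npz")
im=cv2.resize(d["im"][180:360,230:420],None,fx=4,fy=4,interpolation=cv2.INTER_CUBIC); 
t=d["tcp"];R=d["R"];a=np.deg2rad(np.arange(0,360,60)); Rr=.054/np.sqrt(3)
for dx,col in ((0,(0,255,0)),(.001,(0,0,255)),):
  for h in (.0028-.03,.0028):
    uv=proj(t+np.c_[Rr*np.cos(a)+dx,Rr*np.sin(a),np.full(6,h)]@R.T,d)
    cv2.polylines(im,[((uv-[230,180]+.5)*4).astype(int).reshape(-1,1,2)],True,col,1)
cv2.imwrite("pics/w4c.png",im[:,:,::-1])
E
```

```text
(no output)
```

View pics/w4c.png

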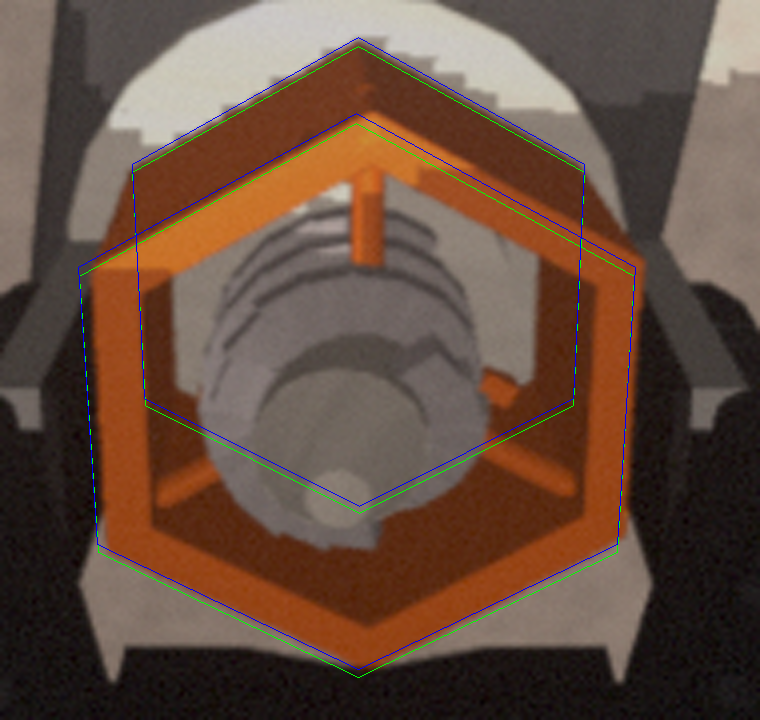

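```bash
python3 - <<'E'
from h import *
d=np.load("pics/w4.npz"); R=d["R"]
X=onplane([[230+338/4-.4,180+498/4-.4]],.071,d)[0]; print(X, "tip in tool mm", 1e3*R.T@(X-d["tcp"]))
E
```

```text
[0.58308853 0.05092832 0.071     ] tip in tool mm [  0.32759812  -1.62467415 -41.3501837 ]
```

Request:
arm_command(
  steps=[0,-0.0003,0,0,0,0,0,-0.0006,0,0,0,0,0,-0.0009,0,0,0,0,0,-0.0012,0,0,0,0,0,-0.0015,0,0,0,0,0,-0.0015,0,0,0,0,0,-0.0015,0,0,0,0,0,-0.0015,0,0,0,0],
)

```text
time: 17.75
tcp_pos: [0.584, 0.051, 0.0297]
eef_rot: [[-0.065, 0.998, 0.001], [0.998, 0.065, -0.0], [-0.0, 0.001, -1.0]]
ft_force: [3.6, -4.5, 2.8]
finger_gap: 0.633
```

```bash
python3 st.py
```

```text
t 17.75 j [-22.6  44.   17.2 105.8 -21.9  33.3  12.2] tcp [584.02  51.01  29.72] tool-x az 93.7 F [ 3.59 -4.49  2.79] M [-0.758 -0.943  0.087] gap 54.02 zrow [ 1.5e-03 -3.0e-04 -1.0e+00]
```

Request:
arm_command(
  steps=[-0.0001,0.0002,-0.0001,0,0,-4,-0.0002,0.0003,-0.0002,0,0,-8,-0.0003,0.0005,-0.0004,0,0,-12,-0.0004,0.0006,-0.0006,0,0,-16,-0.0005,0.0007,-0.0008,0,0,-20,-0.0005,0.0007,-0.001,0,0,-25,-0.0005,0.0007,-0.0012,0,0,-30,-0.0005,0.0007,-0.0012,0,0,-30],
)

```text
time: 18.42
tcp_pos: [0.584, 0.0509, 0.0307]
eef_rot: [[-0.558, 0.83, -0.0], [0.83, 0.558, 0.0], [0.0, 0.0, -1.0]]
ft_force: [0.4, -1.7, 2.4]
finger_gap: 0.634
```

```bash
python3 st.py
```

```text
t 18.42 j [-17.3  42.9   9.4 105.4 -11.9  32.7  33.7] tcp [583.99  50.89  30.74] tool-x az 123.9 F [ 0.41 -1.68  2.39] M [-0.206 -0.055 -0.031] gap 54.11 zrow [-1.e-04  4.e-04 -1.e+00]
```

Request:
arm_command(
  steps=[0,0,0,0,0,0,0,0,0,0,0,0,0.0005,-0.0004,0,0,0,0,0.0005,-0.0004,0,0,0,0,0.0005,-0.0004,0,0,0,0,0.0005,-0.0004,0,0,0,0,0.0005,-0.0004,0,0,0,0,0.0005,-0.0004,0,0,0,0],
  gripper=0.066,
  grip_force=25,
)

```text
time: 19.08
tcp_pos: [0.5834, 0.0511, 0.0307]
eef_rot: [[-0.553, 0.833, 0.0], [0.833, 0.553, -0.0], [-0.0, -0.0, -1.0]]
ft_force: [0.9, -0.2, -0.0]
finger_gap: 0.774
```

```bash
python3 st.py; python3 - <<'E'
from h import *
s,m,im=snap("wrist","w5"); d=np.load("pics/w5.npz")
im=cv2.resize(d["im"][180:360,230:420],None,fx=4,fy=4,interpolation=cv2.INTER_CUBIC); 
t=d["tcp"];R=d["R"];a=np.deg2rad(np.arange(0,360,60)); Rr=.054/np.sqrt(3)
g=np.array([.5832,.0511])
for c,col in ((t[:2],(0,255,0)),):
  for h in (.0028-.03,.0028):
    uv=proj(t+np.c_[Rr*np.cos(a),Rr*np.sin(a),np.full(6,h)]@R.T,d)
    cv2.polylines(im,[((uv-[230,180]+.5)*4).astype(int).reshape(-1,1,2)],True,col,1)
cv2.imwrite("pics/w5c.png",im[:,:,::-1])
E
```

```text
t 19.08 j [-17.4  42.8   9.5 105.5 -12.1  32.6  33.4] tcp [583.44  51.12  30.7 ] tool-x az 123.6 F [ 0.89 -0.17 -0.  ] M [-0.02   0.038  0.026] gap 66.06 zrow [ 0. -0. -1.]
```

View pics/w5c.png

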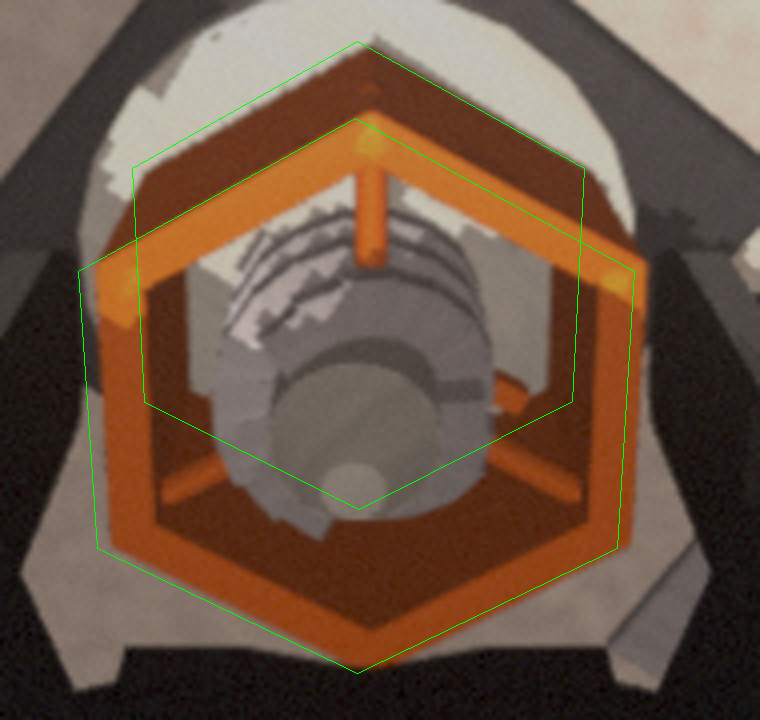

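Request:
arm_command(
  steps=[0,0,0,0,0,0,0,0,0,0,0,0,0,0,0,0,0,0,0,0,0,0,0,0,0,0,0,0,0,0,0,0,0,0,0,0,0,0,0,0,0,0,0,0,0,0,0,0],
  gripper=0.05,
  grip_force=30,
)

```text
time: 19.8
tcp_pos: [0.5835, 0.0511, 0.0308]
eef_rot: [[-0.553, 0.833, 0.0], [0.833, 0.553, -0.0], [-0.0, 0.0, -1.0]]
ft_force: [0.8, -0.6, 3.4]
finger_gap: 0.623
```

```bash
python3 st.py
```

```text
t 19.8 j [-17.4  42.8   9.5 105.5 -12.1  32.6  33.4] tcp [583.51  51.08  30.76] tool-x az 123.6 F [ 0.81 -0.56  3.41] M [ 0.067  0.056 -0.006] gap 53.2 zrow [ 1.e-04 -0.e+00 -1.e+00]
```

Request:
arm_command(
  steps=[0,0,-0.0002,0,0,0,0,0,0,0,0,3,0,0,0.0002,0,0,6,0,0,0.0004,0,0,9,0,0,0.0006,0,0,12,0,0,0.0008,0,0,15,0,0,0.0008,0,0,15,0,0,0.0008,0,0,15],
)

```text
time: 20.47
tcp_pos: [0.5838, 0.0512, 0.0302]
eef_rot: [[-0.319, 0.948, 0.001], [0.948, 0.319, 0.0], [-0.0, 0.001, -1.0]]
ft_force: [0.1, -0.0, 7.0]
finger_gap: 0.625
```

```bash
python3 st.py
```

```text
t 20.47 j [-20.   43.4  13.4 105.7 -17.   32.9  22.8] tcp [583.79  51.21  30.18] tool-x az 108.6 F [ 0.09 -0.03  6.99] M [0.185 0.    0.007] gap 53.4 zrow [ 8.e-04  0.e+00 -1.e+00]
```

Request:
arm_command(
  steps=[0,0,0,0,0,2,0,0,0,0,0,4,0,0,0,0,0,6,0,0,0,0,0,8,0,0,0,0,0,10,0,0,0,0,0,10,0,0,0,0,0,10,0,0,0,0,0,10],
)

```text
time: 21.13
tcp_pos: [0.5837, 0.0512, 0.0302]
eef_rot: [[-0.15, 0.989, 0.001], [0.989, 0.15, 0.0], [0.0, 0.001, -1.0]]
ft_force: [0.4, 1.2, 5.7]
finger_gap: 0.621
```

```bash
python3 st.py
```

```text
t 21.13 j [-21.7  43.8  15.9 105.8 -20.3  33.2  15.7] tcp [583.75  51.21  30.17] tool-x az 98.6 F [0.36 1.15 5.74] M [ 0.239 -0.044 -0.014] gap 53.06 zrow [ 7.e-04  1.e-04 -1.e+00]
```

Request:
arm_command(
  steps=[0,0,0,0,0,2,0,0,0,0,0,4,0,0,0,0,0,6,0,0,0,0,0,7,0,0,0,0,0,7,0,0,0,0,0,7,0,0,0,0,0,7,0,0,0,0,0,7],
)

```text
time: 21.8
tcp_pos: [0.5836, 0.0511, 0.03]
eef_rot: [[-0.028, 1.0, 0.0], [1.0, 0.028, -0.0], [-0.0, 0.0, -1.0]]
ft_force: [-1.0, -0.5, 5.8]
finger_gap: 0.63
```

```bash
python3 st.py
```

```text
t 21.8 j [-22.9  44.1  17.7 105.8 -22.5  33.5  10.7] tcp [583.61  51.09  30.03] tool-x az 91.6 F [-1.04 -0.46  5.82] M [ 0.08  -0.06   0.015] gap 53.76 zrow [ 4.e-04 -0.e+00 -1.e+00]
```

Request:
arm_command(
  steps=[0,0,0,0,0,1,0,0,0,0,0,2,0,0,0,0,0,3,0,0,0,0,0,4,0,0,0,0,0,5,0,0,0,0,0,5,0,0,0,0,0,5,0,0,0,0,0,5],
)

```text
time: 22.47
tcp_pos: [0.5835, 0.0508, 0.03]
eef_rot: [[0.06, 0.998, 0.0], [0.998, -0.06, -0.0], [-0.0, 0.0, -1.0]]
ft_force: [0.0, -1.6, 5.0]
finger_gap: 0.627
```

```bash
python3 st.py
```

```text
t 22.47 j [-23.8  44.3  19.  105.9 -24.2  33.7   7.1] tcp [583.46  50.75  29.98] tool-x az 86.6 F [ 0.05 -1.62  4.96] M [-0.318 -0.     0.032] gap 53.52 zrow [ 1.e-04 -4.e-04 -1.e+00]
```

Request:
arm_command(
  steps=[0,0,0,0,0,1,0,0,0,0,0,2,0,0,0,0,0,3,0,0,0,0,0,4,0,0,0,0,0,4,0,0,0,0,0,4,0,0,0,0,0,4,0,0,0,0,0,4],
)

```text
time: 23.13
tcp_pos: [0.5834, 0.0509, 0.0299]
eef_rot: [[0.129, 0.992, -0.0], [0.992, -0.129, -0.0], [-0.0, 0.0, -1.0]]
ft_force: [-0.2, -4.4, 2.8]
finger_gap: 0.626
```

```bash
python3 st.py
```

```text
t 23.13 j [-24.5  44.6  20.  105.9 -25.4  33.9   4.2] tcp [583.43  50.87  29.88] tool-x az 82.6 F [-0.18 -4.39  2.83] M [-0.678 -0.212  0.053] gap 53.44 zrow [-0.e+00 -2.e-04 -1.e+00]
```

Request:
arm_command(
  steps=[0,0,0,0,0,-5,0,0,-0.0001,0,0,-10,0,0,-0.0001,0,0,-15,0,0,-0.0001,0,0,-20,0,0,-0.0002,0,0,-25,0,0,-0.0004,0,0,-30,0,0,-0.0007,0,0,-35,0,0,-0.001,0,0,-40],
)

```text
time: 23.8
tcp_pos: [0.5834, 0.0515, 0.0309]
eef_rot: [[-0.543, 0.84, -0.0], [0.84, 0.543, 0.0], [0.0, 0.0, -1.0]]
ft_force: [0.5, 0.1, 0.2]
finger_gap: 0.626
```

```bash
python3 st.py
```

```text
t 23.8 j [-17.6  42.8   9.7 105.5 -12.3  32.6  32.9] tcp [583.37  51.5   30.88] tool-x az 122.9 F [0.47 0.12 0.2 ] M [-0.15  -0.094 -0.039] gap 53.45 zrow [-1.e-04  4.e-04 -1.e+00]
```

Request:
arm_command(
  steps=[0,0,-0.0003,0,0,-5,0,0,-0.0007,0,0,-10,0,0,-0.001,0,0,-15,0,0,-0.0013,0,0,-20,0,0,-0.0017,0,0,-25,0,0,-0.002,0,0,-30,0,0,-0.0023,0,0,-35,0,0,-0.0027,0,0,-40],
)

```text
time: 24.47
tcp_pos: [0.5833, 0.0517, 0.0335]
eef_rot: [[-0.956, 0.294, -0.0], [0.294, 0.956, 0.001], [0.0, 0.0, -1.0]]
ft_force: [0.1, 0.6, 0.4]
finger_gap: 0.625
```

```bash
python3 st.py
```

```text
t 24.47 j [-10.4  41.9  -0.6 105.1   0.6  33.   61.5] tcp [583.28  51.67  33.5 ] tool-x az 162.9 F [0.05 0.61 0.42] M [ 0.106 -0.002  0.014] gap 53.34 zrow [-3.e-04  5.e-04 -1.e+00]
```

Request:
arm_command(
  steps=[0,0,-0.0003,0,0,-5,0,0,-0.0007,0,0,-10,0,0,-0.001,0,0,-15,0,0,-0.0013,0,0,-20,0,0,-0.0017,0,0,-25,0,0,-0.002,0,0,-30,0,0,-0.002,0,0,-30,0,0,-0.0025,0,0,-30],
)

```text
time: 25.13
tcp_pos: [0.5832, 0.0512, 0.0359]
eef_rot: [[-0.977, -0.215, -0.001], [-0.215, 0.977, 0.0], [0.0, 0.001, -1.0]]
ft_force: [-1.0, -0.9, -0.2]
finger_gap: 0.628
```

Request:
arm_command(
  steps=[0,0,-0.001,0,0,0,0,0,-0.002,0,0,0,0,0,-0.003,0,0,0,0,0,-0.0035,0,0,0,0,0,-0.004,0,0,0,0,0,-0.004,0,0,0,0,0,-0.004,0,0,0,0,0,-0.004,0,0,0],
)

```text
time: 25.8
tcp_pos: [0.5834, 0.0511, 0.04]
eef_rot: [[-0.976, -0.218, -0.0], [-0.218, 0.976, 0.0], [0.0, 0.0, -1.0]]
ft_force: [0.7, 0.5, -0.6]
finger_gap: 0.627
```

```bash
python3 st.py
```

```text
t 25.8 j [ -5.   41.4  -8.4 104.7   9.8  34.6  83.3] tcp [583.38  51.12  40.04] tool-x az 192.6 F [ 0.67  0.51 -0.61] M [0.01  0.001 0.016] gap 53.57 zrow [-1.e-04  0.e+00 -1.e+00]
```

Request:
arm_command(
  steps=[0,0,-0.03,0,0,0,0,0,-0.07,0,0,0,0,0,-0.1,0,0,0,0.015,-0.025,-0.12,0,0,4,0.03,-0.05,-0.12,0,0,8,0.045,-0.08,-0.12,0,0,12,0.06,-0.11,-0.12,0,0,16,0.08,-0.14,-0.12,0,0,20],
)

```text
time: 26.47
tcp_pos: [0.5358, -0.1041, 0.1603]
eef_rot: [[-0.991, 0.132, 0.001], [0.132, 0.991, 0.0], [-0.001, 0.0, -1.0]]
ft_force: [0.4, -0.6, -1.3]
finger_gap: 0.626
```

```bash
python3 st.py
```

```text
t 26.47 j [  8.2  27.9  -4.6 107.5   3.   44.7  84.4] tcp [ 535.84 -104.13  160.34] tool-x az 172.4 F [ 0.4  -0.62 -1.33] M [-0.013 -0.103 -0.013] gap 53.48 zrow [ 9.e-04  0.e+00 -1.e+00]
```

Request:
arm_command(
  steps=[0.01,-0.03,0,0,0,0,0.02,-0.06,0,0,0,0,0.024,-0.08,0,0,0,0,0.024,-0.09,0,0,0,0,0.024,-0.09,0,0,0,0,0.024,-0.09,0,0,0,0,0.024,-0.09,0,0,0,0,0.024,-0.09,0,0,0,0],
)

```text
time: 27.13
tcp_pos: [0.501, -0.1878, 0.16]
eef_rot: [[-0.992, 0.127, -0.0], [0.127, 0.992, 0.0], [0.0, 0.0, -1.0]]
ft_force: [0.1, 1.0, -1.2]
finger_gap: 0.624
```

```bash
python3 st.py; python3 - <<'E'
from h import *
s,m,im=snap("wrist","w6")
for q in ["tray_fail","nut_mid"]: print(q,[(round(d["conf"],2),np.round(d["location"],4).tolist()) for d in spotter.boxes_of("wrist",q)])
E
```

```text
t 27.13 j [ 17.3  27.1  -4.2 109.1   2.7  44.   94.4] tcp [ 501.   -187.76  160.02] tool-x az 172.7 F [ 0.13  0.99 -1.15] M [-0.019 -0.005 -0.018] gap 53.25 zrow [-0.e+00  5.e-04 -1.e+00]
tray_fail [(0.85, [0.4312, -0.1978, 0.0047])]
nut_mid [(0.81, [0.5074, -0.185, 0.1812])]
```

View pics/w6.png

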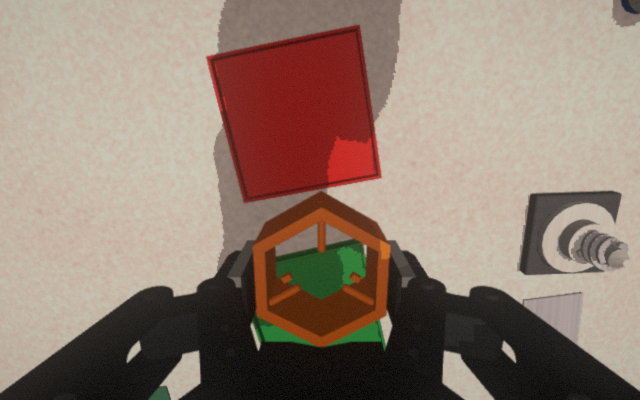

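The red tray shows whole, with corners near (208,58), (359,26), (381,178) and (246,202). The nut sits upright in the jaws.

```bash
python3 - <<'E'
from h import *
d=np.load("pics/w6.npz")
c=onplane([(208,58),(359,26),(381,178),(246,202)],.014,d); print(c.round(4)); e=np.roll(c,-1,0)-c; print(np.linalg.norm(e,axis=1))
m=c.mean(0)[:2]
x=cv2.undistortPoints(np.array([[[208.,58]],[[359,26]],[[381,178]],[[246,202]]]),d["K"],d["D"])
# diagonal crossing
p=c[:,:2]; A=np.c_[p[2]-p[0],-(p[3]-p[1])]; t=np.linalg.solve(A,p[1]-p[0]); ctr=p[0]+t[0]*(p[2]-p[0]); print(m,ctr)
R=d["R"]; print("delta tool", R.T@(np.array([ctr[0],ctr[1],0.01])-d["tcp"]))
E
```

```text
[[ 0.3813 -0.267   0.014 ]
 [ 0.3735 -0.1396  0.014 ]
 [ 0.5018 -0.1322  0.014 ]
 [ 0.5085 -0.2588  0.014 ]]
[0.12760486 0.12856832 0.12676983 0.1274393 ]
[ 0.441262   -0.19939491] [ 0.44148899 -0.19966283]
delta tool [ 0.05750923 -0.01942925  0.15001722]
```

Request:
arm_command(
  steps=[0.02,-0.007,0.02,0,0,0,0.04,-0.014,0.05,0,0,0,0.0575,-0.0194,0.08,0,0,0,0.0575,-0.0194,0.1,0,0,0,0.0575,-0.0194,0.12,0,0,0,0.0575,-0.0194,0.135,0,0,0,0.0575,-0.0194,0.14,0,0,0,0.0575,-0.0194,0.14,0,0,0],
)

```text
time: 27.95
tcp_pos: [0.4406, -0.2005, 0.0193]
eef_rot: [[-0.992, 0.128, -0.002], [0.128, 0.992, 0.001], [0.002, 0.0, -1.0]]
ft_force: [0.1, 0.2, -0.5]
finger_gap: 0.626
```

```bash
python3 st.py
```

```text
t 27.95 j [ 19.7  37.9  -3.  120.3   4.8  22.1  95.5] tcp [ 440.57 -200.46   19.27] tool-x az 172.6 F [ 0.1   0.23 -0.51] M [ 0.028 -0.024  0.047] gap 53.43 zrow [-1.7e-03  6.0e-04 -1.0e+00]
```

Request:
arm_command(
  steps=[0,0,0.003,0,0,0,0,0,0.006,0,0,0,0,0,0.009,0,0,0,0,0,0.01,0,0,0,0,0,0.011,0,0,0,0,0,0.012,0,0,0,0,0,0.012,0,0,0,0,0,0.012,0,0,0],
)

```text
time: 28.62
tcp_pos: [0.441, -0.201, 0.0082]
eef_rot: [[-0.992, 0.129, 0.0], [0.129, 0.992, -0.0], [-0.0, -0.0, -1.0]]
ft_force: [0.5, -0.3, -0.3]
finger_gap: 0.622
```

Request:
arm_command(
  steps=[0,0,0.0002,0,0,0,0,0,0.0004,0,0,0,0,0,0.0006,0,0,0,0,0,0.0008,0,0,0,0,0,0.001,0,0,0,0,0,0.0012,0,0,0,0,0,0.0012,0,0,0,0,0,0.0012,0,0,0],
)

```text
time: 29.28
tcp_pos: [0.441, -0.201, 0.007]
eef_rot: [[-0.992, 0.129, 0.0], [0.129, 0.992, -0.0], [-0.0, -0.0, -1.0]]
ft_force: [-0.2, 0.3, 1.7]
finger_gap: 0.628
```

```bash
python3 st.py
```

```text
t 29.28 j [ 19.6  39.3  -2.8 120.4   5.   20.4  95.3] tcp [ 441.02 -201.      6.97] tool-x az 172.6 F [-0.25  0.29  1.7 ] M [-0.008  0.079  0.038] gap 53.66 zrow [ 1.e-04 -1.e-04 -1.e+00]
```

Request:
arm_command(
  steps=[0,0,0,0,0,0,0,0,0,0,0,0,0,0,0,0,0,0,0,0,0,0,0,0,0,0,0,0,0,0,0,0,0,0,0,0,0,0,0,0,0,0,0,0,0,0,0,0],
  gripper=0.072,
)

```text
time: 29.95
tcp_pos: [0.441, -0.201, 0.0069]
eef_rot: [[-0.992, 0.129, 0.0], [0.129, 0.992, -0.0], [-0.0, -0.0, -1.0]]
ft_force: [-0.0, 0.0, -0.6]
finger_gap: 0.844
```

Request:
arm_command(
  steps=[0,0,-0.01,0,0,0,0,0,-0.03,0,0,0,0,0,-0.06,0,0,0,0,0,-0.09,0,0,0,0,0,-0.12,0,0,0,-0.02,0,-0.14,0,0,0,-0.03,0,-0.15,0,0,0,-0.03,0,-0.15,0,0,0],
)

```text
time: 30.62
tcp_pos: [0.4734, -0.2052, 0.1601]
eef_rot: [[-0.992, 0.128, 0.005], [0.128, 0.992, -0.001], [-0.005, -0.001, -1.0]]
ft_force: [0.1, 0.3, 0.0]
finger_gap: 0.84
```

```bash
python3 st.py; python3 - <<'E'
from fit import *
s,m,im=snap("wrist","w7"); fitp("w7",.003,(.441,-.2)); fitp("w7",.003,(.441,-.2),True)
snap("scene","s7")
E
```

```text
t 30.62 j [ 20.2  25.4  -4.3 112.1   2.8  42.3  96.8] tcp [ 473.42 -205.23  160.05] tool-x az 172.6 F [0.1  0.33 0.03] M [ 0.014  0.01  -0.028] gap 71.7 zrow [ 0.0052 -0.0015 -1.    ]
w7 cost px 16661.2 xy [ 0.406  -0.1791] yaw%60 19.46 []
w7 cost px 3525.1 xy [ 0.4208 -0.1973] yaw%60 33.45 [0.15227758]
```

View pics/w7.png

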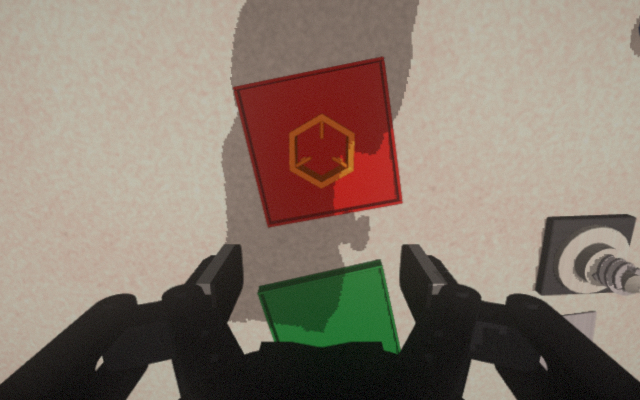

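View pics/s7.png

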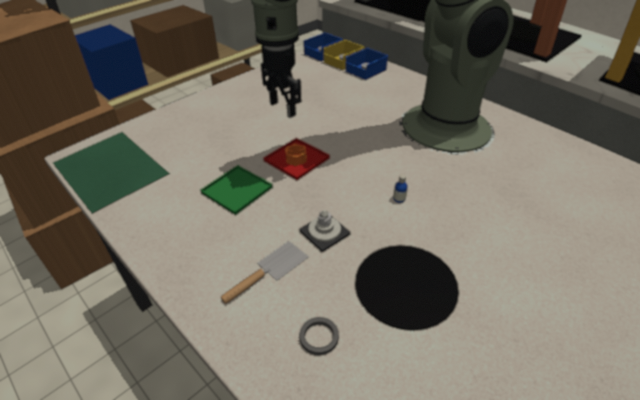

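```bash
python3 - <<'E'
from plant import workorder
print(workorder.sign_off())
E
```

```text
the job is handed in; nothing more can be done
None
```

The nut is bad: it stuck about 6–7 mm above the flange, so I set it down in the red tray. I handed the job in at about 31 s of the 72 s allowed.

**Placing it on the gauge:** I centred the nut by gripping it across two pairs of flats. It first rested about 12 mm above the flange, then I took a new grip with enough wrist range and screwed it on clockwise.

**The stop:** The nut was pushed up with 5–9 N and stayed at the same height while I turned it further, until the thread began to tighten. I backed off and re-gripped it with the tool better centred on the gauge. A second try stopped at the same height. The highest torque I read was 0.09 N m. The wrist force at the readings peaked at about 17 N, when the nut first landed on the gauge.

**Setting it down:** I unscrewed it until it lifted freely and lowered it with about 2 N of contact. The last pictures show it upright in the middle of the red tray, the gripper clear of it and the other things where they were.

**Checks that failed or disagreed:**
- **Final position:** the computed fit of the nut in the red tray failed, because orange on red fooled the colour mask. I relied on the picture and the tool position at release, which is within 2 mm of the measured tray centre.
- **First pass:** the tool was about 1.5 mm off the gauge axis because of a camera correction I made that turned out wrong. That is why I repeated the stop.

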